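# Reload cooled sample vials into the carrier tray in reverse order

### The arm

A 6-joint arm with a two-finger parallel gripper is mounted at the origin on the work surface. World frame = base frame: x ahead of the robot, y to its left, z up, the work surface at z = 0. Lengths are in mm, angles in degrees, forces in N, time in s.
With the tool pointing down it reaches from about 350 to 850 mm from the base axis. Payload 8.1 kg.
Tool frame: the origin (TCP) lies where the fingers leave the gripper's body, on its centre line; the fingertips stand 73 mm ahead of it and the grasp point (between the pads) lies 54 mm ahead of it; z points along the fingers, y is the line along which they close (so a half turn about z gives the same grasp; the last joint's range is limited). The gripper opens to 85 mm and grips with 20 to 120 N. Pads are 22 mm wide; open, the fingers measure 114 mm over their backs; the gripper's body (76 mm by 85 mm) begins 54 mm behind the grasp point. The pads swing forward as they close: fully open they stand 13 mm farther back than shut.
Start: joints at [-81.956, 7.471, 85.268, -0, 87.261, -4.893], TCP at [134.352, -584.77, 303.892] pointing down, gripper open.
Joint ranges: [-169.43, 169.43], [-51.17, 129.36], [1.28, 143.12], [-76.62, 256.62], [0, 156.53], [-152.29, 152.29]. Speed limits (degrees/s): [136.94, 136.94, 159.86, 180, 180, 180].

### API

Orientations are given as [roll, pitch, yaw] about the fixed x, y, z axes, in that order (R = Rz(yaw) Ry(pitch) Rx(roll)).
In Python, from bench import sense, optics, r gives the robot as it stands.
- The arm moves only by the tool servo_tool, never from a script. Its argument "plan" is a list that holds one entry, the list of rows, each a list of 5 numbers: the shift along the world's x, y, z in m, then the turn about the world's z in degrees, then the finger opening in m, from 0 to 0.0854. A call has 1 to 10 rows; each row shifts and turns the commanded pose from where the row before left it; what a row does not reach is not made up. A row lasts 1/10 s, in which the tool goes at most 50 mm and 8.59 degrees, less where a joint would pass 70% of its speed; a pose out of reach is approached as far as the arm can. A call is refused whole if a number of a shift passes 0.05 or a number of a turn 8.59, either way. A call with a gripper value outside its range is refused whole. The fingers move at their own pace and stop on an object; "force" is the grip in N (left out, the last holds). Time passes only in rows, so rows that do not move let the fingers close. It gives the time, the measured TCP pose, the force, the opening and the grip force at its end, in the units of the state.
- sense(): the state, without advancing time (a new reading comes with each control period).
- optics.snapshot(name): name is "side" or "top" or "wrist"; returns a dict with "frame" (384x512x3 uint8, blue, green, red), "fx", "fy", "cx", "cy" (pixels), "cam_to_world" (4x4, takes a point from camera to world coordinates). Camera axes: x right, y down, z forward; pixel columns grow to the right and rows downward; lengths in mm; the calibration is good to about 2 mm. A picture is of the moment at which its call begins. There is no depth.
- r.hand_in(): hands the job in; it is judged then, once.
The state is a dict: "time": time; "joint_pos": joint angles; "qd": joint speeds; "joint_efforts": joint torques, N m; "tool_pos": TCP position; "tcp_rot": TCP orientation; "ft_force": force on the tool from outside, world axes, zero at the start; "wrist_torque": the same for the moment, N m; "finger_gap": finger opening in mm; "grip_force": force on a finger pad.
Only numpy, scipy, OpenCV 4.12 (cv2) and the standard library are available. Lean on these libraries where they do the work, as an engineer would, in place of code of your own. Each camera call takes 0.05 s, during which the arm holds its last target. There are 200 camera calls.

### The job

Move the four capped sample vials from the cups on the aluminium cooling plate into the bays of the grey carrier tray, one per bay, in reverse order: the vial nearest the plate's black end goes into the bay farthest from the tray's black end, the next vial into the next bay, and so on, so that the vial farthest from the plate's black end finishes right beside the tray's black end. Keep the vials upright all the time, stand each one flat on the floor of its bay, and leave the glass beaker where it is.

Things in the scene. Friction and masses are not known exactly. Their poses are not given: they have to be found in the camera images.
- vial_red_center (a point): sample vial with a red cap: an upright closed cylinder 32 mm across and 80 mm tall, 40 to 85 g, white with a paper label, the top 16 mm is the red cap. The point is its centre, 40 mm above its flat foot; z runs up its axis. It starts standing in the red cup. May be gripped anywhere on its sides, cap included.
- vial_blue_center (a point): sample vial with a blue cap: an upright closed cylinder 32 mm across and 80 mm tall, 40 to 85 g, white with a paper label, the top 16 mm is the blue cap. The point is its centre, 40 mm above its flat foot; z runs up its axis. It starts standing in the blue cup. May be gripped anywhere on its sides, cap included.
- vial_green_center (a point): sample vial with a green cap: an upright closed cylinder 32 mm across and 80 mm tall, 40 to 85 g, white with a paper label, the top 16 mm is the green cap. The point is its centre, 40 mm above its flat foot; z runs up its axis. It starts standing in the green cup. May be gripped anywhere on its sides, cap included.
- vial_yellow_center (a point): sample vial with a yellow cap: an upright closed cylinder 32 mm across and 80 mm tall, 40 to 85 g, white with a paper label, the top 16 mm is the yellow cap. The point is its centre, 40 mm above its flat foot; z runs up its axis. It starts standing in the yellow cup. May be gripped anywhere on its sides, cap included.
- cup_red: red square cup, 48 x 48 mm and 14 mm tall, fixed on the aluminium cooling plate; floor 5 mm thick, inside 38 x 38 mm. Origin: centre of its underside, which lies on the 8 mm thick plate. The four cups stand in one straight row at 62 mm pitch in an order that varies; every cup's y axis runs along the row towards the plate's black end bar (16 mm tall, its middle 46 mm beyond the centre of the last cup).
- cup_blue: blue square cup, 48 x 48 mm and 14 mm tall, fixed on the aluminium cooling plate; floor 5 mm thick, inside 38 x 38 mm. Origin: centre of its underside, which lies on the 8 mm thick plate. The four cups stand in one straight row at 62 mm pitch in an order that varies; every cup's y axis runs along the row towards the plate's black end bar (16 mm tall, its middle 46 mm beyond the centre of the last cup).
- cup_green: green square cup, 48 x 48 mm and 14 mm tall, fixed on the aluminium cooling plate; floor 5 mm thick, inside 38 x 38 mm. Origin: centre of its underside, which lies on the 8 mm thick plate. The four cups stand in one straight row at 62 mm pitch in an order that varies; every cup's y axis runs along the row towards the plate's black end bar (16 mm tall, its middle 46 mm beyond the centre of the last cup).
- cup_yellow: yellow square cup, 48 x 48 mm and 14 mm tall, fixed on the aluminium cooling plate; floor 5 mm thick, inside 38 x 38 mm. Origin: centre of its underside, which lies on the 8 mm thick plate. The four cups stand in one straight row at 62 mm pitch in an order that varies; every cup's y axis runs along the row towards the plate's black end bar (16 mm tall, its middle 46 mm beyond the centre of the last cup).
- tray: grey carrier tray, fixed, 66 x 252 mm and 14 mm tall plus a black end bar (22 mm long, 16 mm tall) at its +y end; four open square bays in one row along y, each 58 x 58 mm inside, floor 4 mm above the underside, walls 4 mm. Origin: centre of the bays' underside, on the table. Bay centres lie at x = 0, y = -93, -31, +31, +93 mm; the one at +93 is next to the black end bar.
- beaker_center (a point): empty glass beaker, 68 mm across at the rim, 85 mm tall, standing loose beyond the two rows; not part of the job. The point is its centre, half-way up.

How it is judged (in metres and radians):
At the end, for the whole second after the job is handed in: Each vial stands in the bay that reverses its place in the cup row (counted from the black ends), its centre within 16 mm of the bay's centre along x and along y, its foot on the bay floor (centre 36 to 50 mm above the tray's underside), upright within 0.12 rad, released and at rest (under 20 mm/s) (((y of each of cup_blue, cup_green, cup_yellow in the frame of cup_red above -0.031 m and y of vial_red_center in the frame of tray between 0.077 and 0.109 m) or (y of each of cup_blue, cup_green, cup_yellow in the frame of cup_red above -0.093 m and y of any of cup_blue, cup_green, cup_yellow in the frame of cup_red below -0.031 m and y of vial_red_center in the frame of tray between 0.015 and 0.047 m) or (y of each of cup_blue, cup_green, cup_yellow in the frame of cup_red above -0.155 m and y of any of cup_blue, cup_green, cup_yellow in the frame of cup_red below -0.093 m and y of vial_red_center in the frame of tray between -0.047 and -0.015 m) or (y of each of cup_blue, cup_green, cup_yellow in the frame of cup_red above -0.217 m and y of any of cup_blue, cup_green, cup_yellow in the frame of cup_red below -0.155 m and y of vial_red_center in the frame of tray between -0.109 and -0.077 m)) and x of vial_red_center in the frame of tray between -0.016 and 0.016 m and z of vial_red_center in the frame of tray between 0.036 and 0.05 m and angle between each of vial_red_center, vial_blue_center, vial_green_center, vial_yellow_center's own z axis and vertical below 0.12 rad and linear speed of each of vial_red, vial_blue, vial_green, vial_yellow below 0.02 m/s and ((y of each of cup_red, cup_green, cup_yellow in the frame of cup_blue above -0.031 m and y of vial_blue_center in the frame of tray between 0.077 and 0.109 m) or (y of each of cup_red, cup_green, cup_yellow in the frame of cup_blue above -0.093 m and y of any of cup_red, cup_green, cup_yellow in the frame of cup_blue below -0.031 m and y of vial_blue_center in the frame of tray between 0.015 and 0.047 m) or (y of each of cup_red, cup_green, cup_yellow in the frame of cup_blue above -0.155 m and y of any of cup_red, cup_green, cup_yellow in the frame of cup_blue below -0.093 m and y of vial_blue_center in the frame of tray between -0.047 and -0.015 m) or (y of each of cup_red, cup_green, cup_yellow in the frame of cup_blue above -0.217 m and y of any of cup_red, cup_green, cup_yellow in the frame of cup_blue below -0.155 m and y of vial_blue_center in the frame of tray between -0.109 and -0.077 m)) and x of vial_blue_center in the frame of tray between -0.016 and 0.016 m and z of vial_blue_center in the frame of tray between 0.036 and 0.05 m and ((y of each of cup_red, cup_blue, cup_yellow in the frame of cup_green above -0.031 m and y of vial_green_center in the frame of tray between 0.077 and 0.109 m) or (y of each of cup_red, cup_blue, cup_yellow in the frame of cup_green above -0.093 m and y of any of cup_red, cup_blue, cup_yellow in the frame of cup_green below -0.031 m and y of vial_green_center in the frame of tray between 0.015 and 0.047 m) or (y of each of cup_red, cup_blue, cup_yellow in the frame of cup_green above -0.155 m and y of any of cup_red, cup_blue, cup_yellow in the frame of cup_green below -0.093 m and y of vial_green_center in the frame of tray between -0.047 and -0.015 m) or (y of each of cup_red, cup_blue, cup_yellow in the frame of cup_green above -0.217 m and y of any of cup_red, cup_blue, cup_yellow in the frame of cup_green below -0.155 m and y of vial_green_center in the frame of tray between -0.109 and -0.077 m)) and x of vial_green_center in the frame of tray between -0.016 and 0.016 m and z of vial_green_center in the frame of tray between 0.036 and 0.05 m and ((y of each of cup_red, cup_blue, cup_green in the frame of cup_yellow above -0.031 m and y of vial_yellow_center in the frame of tray between 0.077 and 0.109 m) or (y of each of cup_red, cup_blue, cup_green in the frame of cup_yellow above -0.093 m and y of any of cup_red, cup_blue, cup_green in the frame of cup_yellow below -0.031 m and y of vial_yellow_center in the frame of tray between 0.015 and 0.047 m) or (y of each of cup_red, cup_blue, cup_green in the frame of cup_yellow above -0.155 m and y of any of cup_red, cup_blue, cup_green in the frame of cup_yellow below -0.093 m and y of vial_yellow_center in the frame of tray between -0.047 and -0.015 m) or (y of each of cup_red, cup_blue, cup_green in the frame of cup_yellow above -0.217 m and y of any of cup_red, cup_blue, cup_green in the frame of cup_yellow below -0.155 m and y of vial_yellow_center in the frame of tray between -0.109 and -0.077 m)) and x of vial_yellow_center in the frame of tray between -0.016 and 0.016 m and z of vial_yellow_center in the frame of tray between 0.036 and 0.05 m); the robot touches nothing.
It fails at once if a vial is tipped by more than 0.6 rad (angle between any of vial_red_center, vial_blue_center, vial_green_center, vial_yellow_center's own z axis and vertical above 0.6 rad).
It fails at once if the glass beaker is moved by more than 30 mm or tipped by more than 0.3 rad (distance of beaker_center from where it was at the start of the episode above 0.03 m or angle between beaker_center's own z axis and vertical above 0.3 rad).
It also fails if it takes over 106 s, if anything falls off the work surface, if the arm or the gripper's body presses on something with over 40 N, if the wrist force passes 120 N, or if a joint passes its speed limit or range.

## Working session

There is one attempt and no reset: what is moved stays moved. The work goes in short steps, Python scripts to look and compute and a tool call to move; the robot and the scene stay as the last step left them, time stands still between calls to the robot, and variables do not carry over. Pictures are saved under pics/ and viewed, at most 14 in all, crops included, and the job is handed in when it is done.

Besides the shell and the picture viewer there is one more tool, called as name(argument=value, ...), one argument or row to a line, values as JSON. servo_tool: Moves the arm, as the interface text tells. Its arguments: {"type":"object","properties":{"plan":{"type":"array"},"force":{"type":"number"}},"required":["plan"]}

```bash
mkdir -p pics; python3 - <<'E'
from bench import sense, optics, r
import cv2,numpy as np,pickle
s=sense();print({k:np.round(v,2).tolist() for k,v in s.items()})
d={}
for n in("top","side"):
    d[n]=optics.snapshot(n);cv2.imwrite(f"pics/{n}0.png",d[n]["frame"]);print(n,d[n]["fx"],d[n]["cx"],d[n]["cy"],np.round(d[n]["cam_to_world"],3).tolist())
pickle.dump(d,open("d.pkl","wb"))
E
```

```text
{'time': 0.0, 'joint_pos': [-81.96, 7.52, 85.33, -0.0, 87.26, -4.89], 'qd': [-0.05, -0.04, -0.04, -0.08, -0.01, 0.0], 'joint_efforts': [-0.0, -56.94, -50.06, -0.0, 0.01, -0.0], 'tool_pos': [134.29, -584.35, 302.81], 'tcp_rot': [-179.89, -0.01, 12.94], 'ft_force': [-0.19, 1.12, -0.5], 'wrist_torque': [0.01, 0.01, -0.02], 'grip_force': 0.0, 'finger_gap': 84.71}
top 461.38237993543356 253.71755429898678 182.5652354960523 [[-0.008, -0.982, 0.186, 471.959], [-1.0, 0.007, -0.009, 5.459], [0.008, -0.186, -0.982, 992.711], [0.0, 0.0, 0.0, 1.0]]
side 410.33682110942533 256.6367789910124 182.86990590758785 [[0.82, -0.44, 0.366, 299.777], [-0.572, -0.63, 0.526, -475.359], [-0.001, -0.641, -0.768, 754.483], [0.0, 0.0, 0.0, 1.0]]
```

View pics/top0.png

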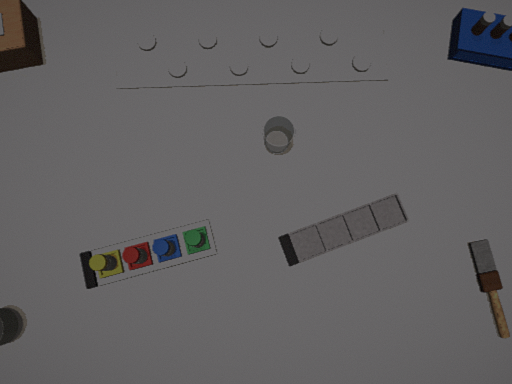

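View pics/side0.png

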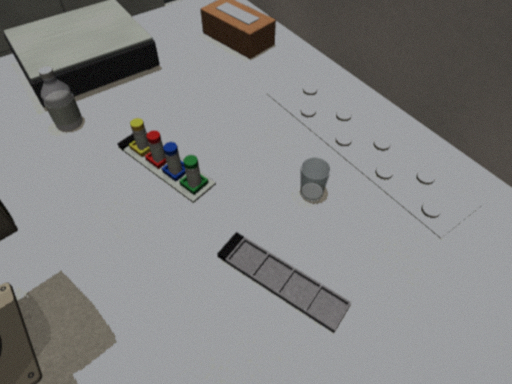

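The top view shows the cup row from the black end (about col 88, row 270): yellow (97,263), red (131,255), blue (162,247), green (195,239). The tray's black end is at (290,249) and its bays run right to (388,213). The beaker is at (279,137). The side view agrees. So yellow goes to the bay farthest from the tray's black end, and green goes beside it.

```bash
python3 - <<'E'
import cv2,pickle,numpy as np
d=pickle.load(open("d.pkl","rb"))
g=lambda n,c0,r0,w,h,k:cv2.convertScaleAbs(cv2.resize(d[n]["frame"][r0:r0+h,c0:c0+w],None,fx=k,fy=k,interpolation=cv2.INTER_CUBIC),alpha=1.6)
a=g("top",275,190,140,80,5); cv2.imwrite("pics/tt.png",a)
b=g("side",212,230,145,105,5); cv2.imwrite("pics/st.png",b)
E
```

```text
(no output)
```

View pics/tt.png

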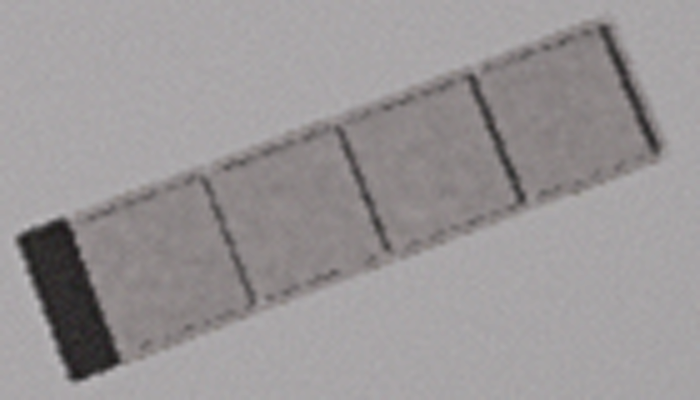

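View pics/st.png

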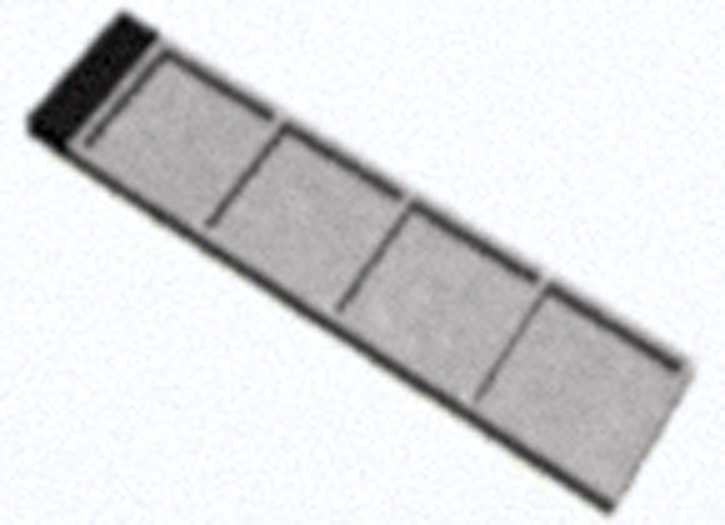

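Tray corners in crop pixels (5x). Top crop: bar (18,238), (76,381), far end (607,20), (662,153). Side crop: bar (124,10), (30,118), far end (692,365), (612,503). Next I fit the tray to these corners and the cups and vials to colour masks.

```bash
cat > loc.py <<'E'
import cv2,numpy as np
from scipy.optimize import least_squares,minimize
def proj(c,P):
    M=np.linalg.inv(c["cam_to_world"]);q=np.atleast_2d(P)@M[:3,:3].T+M[:3,3]
    return np.c_[c["fx"]*q[:,0]/q[:,2]+c["cx"],c["fy"]*q[:,1]/q[:,2]+c["cy"]]
def place(p,L):
    a=p[2];return np.asarray(L,float)@np.array([[np.cos(a),-np.sin(a),0],[np.sin(a),np.cos(a),0],[0,0,1]]).T+[p[0],p[1],0]
def mask(f,i):
    h=cv2.cvtColor(f,cv2.COLOR_BGR2HSV);H=h[...,0].astype(int)
    lo,hi={"y":(22,38),"r":(-8,8),"b":(105,125),"g":(50,80)}[i]
    H=np.where(H>172,H-180,H);return (H>=lo)&(H<=hi)&(h[...,1]>110)&(h[...,2]>30)
K=4
def hull(im,c,P,v):
    u=(proj(c,P)+.5)*K-.5
    cv2.fillConvexPoly(im,cv2.convexHull(np.round(u*16).astype(np.int32)),v,shift=4)
t=np.linspace(0,2*np.pi,32)
def cyl(x,y,z0,z1): return np.array([[x+16*np.cos(s),y+16*np.sin(s),z] for z in(z0,z1) for s in t])
def render(c,p,yc,vo=(0,0),z0=13,shape=(384,512)):
    im=np.zeros((shape[0]*K,shape[1]*K),np.float32)
    if yc is not None:
        hull(im,c,place(p,[[a,yc+b,z] for a in(-24,24) for b in(-24,24) for z in(8,22)]),1)
        hull(im,c,place(p,cyl(vo[0],yc+vo[1],z0,z0+64)),0);hull(im,c,place(p,cyl(vo[0],yc+vo[1],z0+64,z0+80)),1)
    return im
E
python3 - <<'E'
import pickle;from loc import *
d=pickle.load(open("d.pkl","rb"))
L=[[33,148,16],[-33,148,16],[33,-126,14],[-33,-126,14]]
T=(np.array([[18,238],[76,381],[607,20],[662,153]])+.5)/5-.5+[275,190]
S=(np.array([[124,10],[30,118],[692,365],[612,503]])+.5)/5-.5+[212,230]
for use in(("top",T),),(("side",S),),(("top",T),("side",S)):
    f=lambda p:np.concatenate([(proj(d[n],place(p,L))-q).ravel() for n,q in use])
    s=least_squares(f,[390,-180,.3],x_scale=[10,10,.1]);print("tray",np.round(s.x[:2],1),np.degrees(s.x[2]),np.round(s.fun,1))
p=s.x;print("bays -93..93",place(p,[[0,y,0] for y in(-93,-31,31,93)]).round(1)[:,:2].tolist())
ys=dict(y=93,r=31,b=-31,g=-93)
M={n:{i:mask(d[n]["frame"],i) for i in ys} for n in d}
for ns in(["top"],["side"],["top","side"]):
    def cost(p):
        p=np.array([p[0],p[1],p[2]/100]);e=0
        for n in ns:
            im=sum(render(d[n],p,y)*0 if 0 else render(d[n],p,y) for y in ys.values())
            m=sum(M[n].values()).astype(np.float32)
            e+=np.abs(cv2.resize(np.minimum(im,1),(512,384),interpolation=cv2.INTER_AREA)-m).sum()
        return e
    best=minimize(cost,[360,235,20],method="Nelder-Mead",options=dict(initial_simplex=[[360,235,20],[375,235,20],[360,250,20],[360,235,30]],xatol=.1,fatol=.5))
    q=best.x;print(ns,q.round(1),best.fun,np.degrees(q[2]/100))
q=np.array([q[0],q[1],q[2]/100]);pickle.dump((p,q),open("pose.pkl","wb"))
print("cups",{i:place(q,[[0,y,0]])[0,:2].round(1).tolist() for i,y in ys.items()})
print({(n,i):int(M[n][i].sum()) for n in d for i in ys})
# vial offsets
for i,y in ys.items():
    def c2(v):
        e=0
        for n in d:
            e+=np.abs(cv2.resize(render(d[n],q,y,v),(512,384),interpolation=cv2.INTER_AREA)-M[n][i]).sum()
        return e
    b=minimize(c2,[0,0],method="Nelder-Mead",options=dict(initial_simplex=[[0,0],[3,0],[0,3]]));print(i,b.x.round(1),c2([0,0]),b.fun)
E
```

```text
tray [ 560.2 -203.3] 20.069092266667067 [-0.7 -0.3 -0.9  0.9  0.  -1.4  1.5  0.7]
tray [ 557.6 -204.3] 19.44499775253557 [-0.4 -0.8 -1.1 -0.4  1.1 -0.1  0.2  0.7]
tray [ 558.9 -203.8] 19.724388267094657 [-0.5 -0.1 -0.9  1.1  0.5 -0.5  1.9  1.6 -0.3 -1.1 -0.9 -0.6  1.5 -0.9
  0.8 -0.1]
bays -93..93 [[590.2, -291.4], [569.3, -233.0], [548.4, -174.6], [527.5, -116.3]]
['top'] [555.2  93.4  40.8] 4610.1875 23.389678331452846
['side'] [565.4 359.3 -96.6] 1805.125 -55.343427250598495
['top', 'side'] [565.6 353.4 -96.3] 7221.625 -55.19697850121404
cups {'y': [641.9, 406.5], 'r': [591.0, 371.1], 'b': [540.1, 335.7], 'g': [489.2, 300.3]}
{('top', 'y'): 490, ('top', 'r'): 531, ('top', 'b'): 2626, ('top', 'g'): 413, ('side', 'y'): 237, ('side', 'r'): 323, ('side', 'b'): 298, ('side', 'g'): 286}
y [ 10.4 -16.5] 1570.75 1408.375
r [ 10.3 -14.2] 1727.25 1565.875
b [ 10.5 -11. ] 3821.75 3670.9375
g [ 10.6 -10.1] 1629.625 1494.9375
```

```bash
python3 - <<'E'
import pickle;from loc import *
d=pickle.load(open("d.pkl","rb"));p,_=pickle.load(open("pose.pkl","rb"))
ys=dict(y=93,r=31,b=-31,g=-93)
box={"top":(70,225,215,290),"side":(110,220,105,200)}
M={}
for n in d:
    a,b,c,e=box[n];w=np.zeros((384,512),bool);w[c:e,a:b]=1
    M[n]={i:(mask(d[n]["frame"],i)&w).astype(np.float32) for i in ys}
R=lambda n,q,y,v=(0,0):cv2.resize(render(d[n],q,y,v),(512,384),interpolation=cv2.INTER_AREA)
for ns in(["top"],["side"],["top","side"]):
    def cost(q):
        q=np.array([q[0],q[1],q[2]/100])
        return sum(np.abs(R(n,q,y)-M[n][i]).sum() for n in ns for i,y in ys.items())
    x0=np.array([515,227,24.])
    for k in(1,.3):
        b=minimize(cost,x0,method="Nelder-Mead",options=dict(initial_simplex=[x0,x0+[12*k,0,0],x0+[0,12*k,0],x0+[0,0,8*k]],xatol=.05,fatol=.5));x0=b.x
    print(ns,x0.round(1),b.fun,np.degrees(x0[2]/100))
q=np.array([x0[0],x0[1],x0[2]/100]);pickle.dump((p,q),open("pose.pkl","wb"))
print({n:{i:int(M[n][i].sum()) for i in ys} for n in d})
for i,y in ys.items():
    c2=lambda v:sum(np.abs(R(n,q,y,v)-M[n][i]).sum() for n in d)
    b=minimize(c2,[0,0],method="Nelder-Mead",options=dict(initial_simplex=[[0,0],[3,0],[0,3]]))
    print(i,"cup",place(q,[[0,y,0]])[0,:2].round(1),"vial",place(q,[[b.x[0],y+b.x[1],0]])[0,:2].round(1),b.x.round(1),c2([0,0]),b.fun)
E
```

```text
['top'] [511.8 209.   25. ] 394.3125 14.339855950313762
['side'] [509.8 212.4  25. ] 610.8125 14.309288824102222
['top', 'side'] [511.2 209.8  24.9] 1097.375 14.262111003740095
{'top': {'y': 490, 'r': 479, 'b': 462, 'g': 413}, 'side': {'y': 237, 'r': 288, 'b': 298, 'g': 286}}
y cup [488.3 299.9] vial [489.7 299.9] [ 1.4 -0.3] 293.9375 272.9375
r cup [503.5 239.8] vial [503.4 237.7] [-0.7 -2. ] 264.5625 229.875
b cup [518.8 179.7] vial [517.7 180.8] [-0.8  1.3] 254.625 242.375
g cup [534.1 119.6] vial [534.6 118.5] [ 0.3 -1.2] 284.25 277.4375
```

The tray is at (558.9,-203.8), yaw 19.7°. The plate is at (511,210), yaw 14.3°. I'll grasp across the row at tool yaw about 104°, starting with green.

servo_tool(
  plan=[
    [[0.024, 0.042, -0.004, 8.5, 0.085], [0.024, 0.042, -0.004, 8.5, 0.085], [0.024, 0.042, -0.004, 8.5, 0.085], [0.024, 0.042, -0.004, 8.5, 0.085], [0.024, 0.042, -0.004, 8.5, 0.085], [0.024, 0.042, -0.004, 8.5, 0.085], [0.024, 0.042, -0.004, 8.5, 0.085], [0.024, 0.042, -0.004, 8.5, 0.085], [0.024, 0.042, -0.004, 8.5, 0.085], [0.024, 0.042, -0.004, 8.5, 0.085]],
  ],
  force=40,
)

```text
time: 1.1
tool_pos: [374.7, -162.9, 263.6]
tcp_rot: [180.0, 0.0, 98.3]
ft_force: [1.7, -0.8, 0.2]
finger_gap: 84.9
grip_force: 0.0
```

servo_tool(
  plan=[
    [[0.023, 0.04, -0.005, 1, 0.085], [0.023, 0.04, -0.005, 1, 0.085], [0.023, 0.04, -0.005, 1, 0.085], [0.023, 0.04, -0.005, 1, 0.085], [0.023, 0.04, -0.005, 1, 0.085], [0.023, 0.04, -0.005, 1, 0.085], [0.022, 0.041, -0.004, 0, 0.085], [0, 0, 0, 0, 0.085], [0, 0, 0, 0, 0.085], [0, 0, 0, 0, 0.085]],
  ],
)

```text
time: 2.1
tool_pos: [533.9, 115.5, 229.6]
tcp_rot: [-179.9, 0.0, 103.9]
ft_force: [-0.7, -0.4, 0.1]
finger_gap: 84.9
grip_force: 0.0
```

```bash
python3 - <<'E'
from bench import sense, optics
import cv2
from loc import proj
c=optics.snapshot("wrist");cv2.imwrite("pics/w1.png",c["frame"])
print(sense()["tool_pos"],sense()["tcp_rot"],proj(c,[[534.6,118.5,93],[517.7,180.8,93],[503.4,237.7,93]]))
E
```

```text
[534.03821686 115.19919367 229.97035786] [-1.79990255e+02  1.89743188e-02  1.03878282e+02] [[255.99792014 203.67277083]
 [254.2037259  119.67734203]
 [253.90513581  27.14968343]]
```

View pics/w1.png

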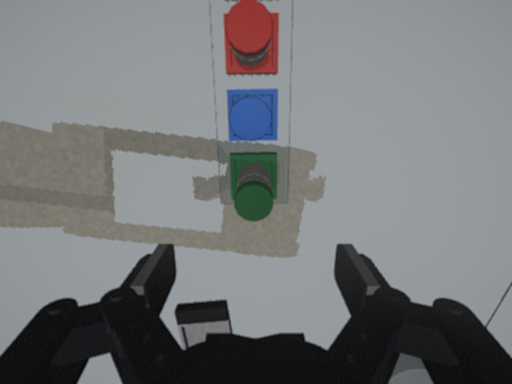

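The wrist view shows the green cap at (254,201) against a prediction of (256,204), and blue and red also match within about 3 px (≈2 mm). I descend and grip.

servo_tool(
  plan=[
    [[0, 0.003, -0.03, 0.4, 0.085], [0, 0, -0.03, 0, 0.085], [0, 0, -0.028, 0, 0.085], [0, 0, -0.02, 0, 0.085], [0, 0, 0, 0, 0.02], [0, 0, 0, 0, 0.02], [0, 0, 0, 0, 0.02], [0, 0, 0, 0, 0.02], [0, 0, 0, 0, 0.02], [0, 0, 0, 0, 0.02]],
  ],
  force=40,
)

```text
time: 3.15
tool_pos: [535.1, 119.1, 123.6]
tcp_rot: [179.9, 0.0, 104.3]
ft_force: [-4.2, -2.0, 7.7]
finger_gap: 31.1
grip_force: 39.3
```

servo_tool(
  plan=[
    [[0, 0, 0.02, 0, 0.02], [0, 0, 0.04, 0, 0.02], [0, 0, 0.04, 0, 0.02], [-0.001, -0.039, 0, 0.9, 0.02], [-0.001, -0.039, 0, 0.9, 0.02], [-0.001, -0.039, 0, 0.9, 0.02], [-0.001, -0.039, 0, 0.9, 0.02], [-0.001, -0.039, 0, 0.9, 0.02], [-0.002, -0.039, 0, 0.9, 0.02], [0, 0, 0, 0, 0.02]],
  ],
)

```text
time: 4.15
tool_pos: [527.3, -119.0, 222.9]
tcp_rot: [180.0, 0.2, 109.5]
ft_force: [-0.1, 0.5, -0.5]
finger_gap: 31.2
grip_force: 39.7
```

servo_tool(
  plan=[
    [[0, 0, -0.03, 0, 0.02], [0, 0, -0.03, 0, 0.02], [0, 0, -0.02, 0, 0.02], [0, 0, -0.01, 0, 0.02], [0, 0, 0, 0, 0.02], [0, 0, 0, 0, 0.02]],
  ],
)

```text
time: 4.75
tool_pos: [528.1, -114.7, 133.1]
tcp_rot: [179.9, 0.0, 109.8]
ft_force: [0.0, -0.0, -0.6]
finger_gap: 30.9
grip_force: 39.7
```

servo_tool(
  plan=[
    [[0, -0.001, -0.008, 0, 0.02], [0, 0, -0.005, 0, 0.02], [0, 0, -0.003, 0, 0.02], [0, 0, -0.002, 0, 0.02], [0, 0, -0.001, 0, 0.02], [0, 0, 0, 0, 0.02], [0, 0, 0, 0, 0.02]],
  ],
)

```text
time: 5.45
tool_pos: [527.6, -116.1, 114.6]
tcp_rot: [-180.0, 0.0, 109.7]
ft_force: [-8.1, 0.4, 15.6]
finger_gap: 31.1
grip_force: 41.1
```

```bash
python3 - <<'E'
from bench import sense, optics
import cv2
s=sense();print(s["tool_pos"],s["ft_force"])
c=optics.snapshot("side");cv2.imwrite("pics/s1.png",cv2.resize(c["frame"][180:340,150:360],None,fx=3.5,fy=3.5))
E
```

```text
[ 527.58039876 -116.09970487  114.59697492] [-8.05370893  0.37216988 15.64946238]
```

View pics/s1.png

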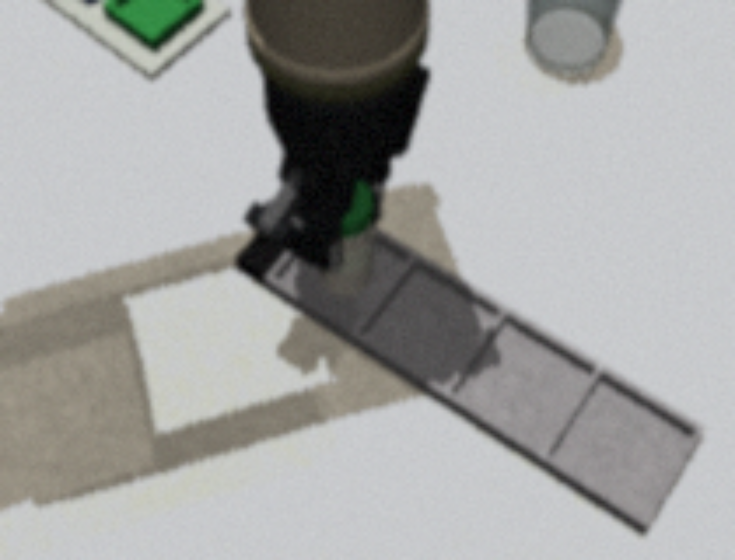

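The side view shows the green vial standing in the bay beside the black end, at about (345,270) in the crop, with contact force on the floor. I release it and go for blue.

servo_tool(
  plan=[
    [[0, 0, 0.001, 0, 0.085], [0, 0, 0, 0, 0.085], [0, 0, 0, 0, 0.085], [0, 0, 0, 0, 0.085], [0, 0, 0, 0, 0.085], [0, 0, 0.03, 0, 0.085], [0, 0, 0.04, 0, 0.085], [0, 0, 0.04, 0, 0.085], [-0.001, 0.04, 0, -0.7, 0.085], [-0.001, 0.04, 0, -0.7, 0.085]],
  ],
)

```text
time: 6.5
tool_pos: [526.4, -35.9, 226.1]
tcp_rot: [179.8, 0.1, 108.2]
ft_force: [0.1, 0.1, -0.7]
finger_gap: 85.2
grip_force: 0.0
```

servo_tool(
  plan=[
    [[-0.001, 0.04, 0, -0.8, 0.085], [-0.001, 0.04, 0, -0.8, 0.085], [-0.001, 0.04, 0, -0.8, 0.085], [-0.001, 0.04, 0, -0.8, 0.085], [-0.001, 0.04, 0, -0.8, 0.085], [-0.001, 0.016, 0, 0, 0.085], [0, 0, 0, 0, 0.085], [0, 0, 0, 0, 0.085], [0, 0, 0, 0, 0.085]],
  ],
)

```text
time: 7.4
tool_pos: [519.5, 178.9, 223.7]
tcp_rot: [-180.0, 0.0, 104.3]
ft_force: [0.6, 0.6, -0.9]
finger_gap: 85.2
grip_force: 0.0
```

servo_tool(
  plan=[
    [[-0.001, 0.002, -0.03, 0, 0.085], [0, 0, -0.03, 0, 0.085], [0, 0, -0.025, 0, 0.085], [0, 0, -0.017, 0, 0.085], [0, 0, 0, 0, 0.02], [0, 0, 0, 0, 0.02], [0, 0, 0, 0, 0.02], [0, 0, 0, 0, 0.02], [0, 0, 0, 0, 0.02], [0, 0, 0, 0, 0.02]],
  ],
  force=40,
)

```text
time: 8.4
tool_pos: [519.0, 182.2, 123.5]
tcp_rot: [179.9, 0.0, 104.3]
ft_force: [-3.4, -1.9, 5.9]
finger_gap: 31.0
grip_force: 38.8
```

servo_tool(
  plan=[
    [[0, 0, 0.02, 0, 0.02], [0, 0, 0.04, 0, 0.02], [0, 0, 0.045, 0, 0.02], [0.004, -0.045, 0, 0.7, 0.02], [0.004, -0.045, 0, 0.7, 0.02], [0.004, -0.045, 0, 0.7, 0.02], [0.004, -0.045, 0, 0.7, 0.02], [0.004, -0.045, 0, 0.7, 0.02], [0.004, -0.045, 0, 0.7, 0.02], [0.004, -0.045, 0, 0.7, 0.02]],
  ],
)

```text
time: 9.4
tool_pos: [546.5, -134.7, 228.0]
tcp_rot: [179.9, 0.1, 109.3]
ft_force: [1.3, 0.3, -0.9]
finger_gap: 31.2
grip_force: 39.6
```

servo_tool(
  plan=[
    [[0.001, -0.041, 0, 0.5, 0.02], [0, 0, 0, 0, 0.02], [0, 0, 0, 0, 0.02], [0, 0, -0.03, 0, 0.02], [0, 0, -0.03, 0, 0.02], [0, 0, -0.025, 0, 0.02], [0, 0, -0.01, 0, 0.02], [0, 0, 0, 0, 0.02], [0, 0, 0, 0, 0.02]],
  ],
)

```text
time: 10.3
tool_pos: [548.1, -173.3, 133.2]
tcp_rot: [179.9, 0.1, 109.8]
ft_force: [0.1, 0.1, -0.9]
finger_gap: 30.7
grip_force: 39.6
```

servo_tool(
  plan=[
    [[0, -0.001, -0.008, 0, 0.02], [0, 0, -0.005, 0, 0.02], [0, 0, -0.003, 0, 0.02], [0, 0, -0.002, 0, 0.02], [0, 0, 0, 0, 0.02], [0, 0, 0, 0, 0.02]],
  ],
)

```text
time: 10.9
tool_pos: [547.5, -175.1, 114.5]
tcp_rot: [180.0, 0.0, 109.7]
ft_force: [-2.8, -0.2, 5.2]
finger_gap: 31.2
grip_force: 39.7
```

Blue is touching the floor. I release it and go to red.

servo_tool(
  plan=[
    [[0, 0, 0, 0, 0.085], [0, 0, 0, 0, 0.085], [0, 0, 0, 0, 0.085], [0, 0, 0, 0, 0.085], [0, 0, 0, 0, 0.085], [0, 0, 0.03, 0, 0.085], [0, 0, 0.04, 0, 0.085], [0, 0, 0.04, 0, 0.085], [-0.004, 0.045, 0, -0.7, 0.085], [-0.005, 0.045, 0, -0.7, 0.085]],
  ],
)

```text
time: 11.9
tool_pos: [539.4, -85.0, 226.3]
tcp_rot: [179.8, 0.1, 108.1]
ft_force: [0.3, 1.0, -0.7]
finger_gap: 85.0
grip_force: 0.0
```

servo_tool(
  plan=[
    [[-0.005, 0.045, 0, -0.8, 0.085], [-0.005, 0.045, 0, -0.8, 0.085], [-0.005, 0.045, 0, -0.8, 0.085], [-0.005, 0.045, 0, -0.8, 0.085], [-0.005, 0.045, 0, -0.8, 0.085], [-0.005, 0.045, 0, 0, 0.085], [-0.005, 0.045, 0, 0, 0.085], [0, 0.008, 0, 0, 0.085], [0, 0, 0, 0, 0.085], [0, 0, 0, 0, 0.085]],
  ],
)

```text
time: 12.9
tool_pos: [503.4, 237.5, 223.7]
tcp_rot: [-180.0, 0.0, 104.3]
ft_force: [0.1, -0.5, -0.7]
finger_gap: 84.7
grip_force: 0.0
```

servo_tool(
  plan=[
    [[0, 0.001, -0.03, 0, 0.085], [0, 0, -0.03, 0, 0.085], [0, 0, -0.025, 0, 0.085], [0, 0, -0.017, 0, 0.085], [0, 0, 0, 0, 0.02], [0, 0, 0, 0, 0.02], [0, 0, 0, 0, 0.02], [0, 0, 0, 0, 0.02], [0, 0, 0, 0, 0.02], [0, 0, 0, 0, 0.02]],
  ],
  force=40,
)

```text
time: 13.9
tool_pos: [504.0, 239.3, 123.4]
tcp_rot: [179.9, 0.0, 104.3]
ft_force: [-2.9, -2.3, 7.5]
finger_gap: 31.3
grip_force: 38.8
```

servo_tool(
  plan=[
    [[0, 0, 0.02, 0, 0.02], [0, 0, 0.04, 0, 0.02], [0, 0, 0.045, 0, 0.02], [0.006, -0.043, 0, 0.7, 0.02], [0.006, -0.043, 0, 0.7, 0.02], [0.006, -0.043, 0, 0.7, 0.02], [0.006, -0.043, 0, 0.7, 0.02], [0.006, -0.043, 0, 0.7, 0.02], [0.006, -0.043, 0, 0.7, 0.02], [0.006, -0.043, 0, 0.7, 0.02]],
  ],
)

```text
time: 14.9
tool_pos: [545.6, -63.5, 227.7]
tcp_rot: [179.9, 0.0, 109.3]
ft_force: [1.0, 0.1, -1.0]
finger_gap: 31.1
grip_force: 39.4
```

servo_tool(
  plan=[
    [[0.006, -0.043, 0, 0.5, 0.02], [0.006, -0.043, 0, 0, 0.02], [0.006, -0.043, 0, 0, 0.02], [0.006, -0.042, 0, 0, 0.02], [0, 0, 0, 0, 0.02], [0, 0, 0, 0, 0.02], [0, 0, -0.035, 0, 0.02], [0, 0, -0.035, 0, 0.02], [0, 0, -0.025, 0, 0.02], [0, 0, 0, 0, 0.02]],
  ],
)

```text
time: 15.9
tool_pos: [566.8, -229.9, 127.4]
tcp_rot: [-179.7, -0.3, 109.8]
ft_force: [-1.2, -0.2, -1.1]
finger_gap: 31.2
grip_force: 39.5
```

servo_tool(
  plan=[
    [[0.001, -0.002, 0, 0, 0.02], [0, 0, 0, 0, 0.02], [0, 0, 0, 0, 0.02]],
  ],
)

```text
time: 16.2
tool_pos: [571.8, -235.2, 134.4]
tcp_rot: [179.8, 0.2, 109.8]
ft_force: [0.8, 0.2, -0.4]
finger_gap: 31.0
grip_force: 39.5
```

servo_tool(
  plan=[
    [[0, 0.001, -0.008, 0, 0.02], [0, 0, -0.005, 0, 0.02], [0, 0, -0.003, 0, 0.02], [0, 0, -0.002, 0, 0.02], [0, 0, 0, 0, 0.02], [0, 0, 0, 0, 0.02]],
  ],
)

```text
time: 16.8
tool_pos: [570.2, -234.0, 114.2]
tcp_rot: [-180.0, 0.0, 109.7]
ft_force: [-2.6, -0.1, 5.1]
finger_gap: 31.2
grip_force: 39.4
```

servo_tool(
  plan=[
    [[0, 0, 0, 0, 0.085], [0, 0, 0, 0, 0.085], [0, 0, 0, 0, 0.085], [0, 0, 0, 0, 0.085], [0, 0, 0, 0, 0.085], [0, 0, 0.03, 0, 0.085], [0, 0, 0.04, 0, 0.085], [0, 0, 0.04, 0, 0.085], [-0.007, 0.045, 0, -0.7, 0.085], [-0.007, 0.045, 0, -0.7, 0.085]],
  ],
)

```text
time: 17.8
tool_pos: [557.2, -144.1, 226.3]
tcp_rot: [179.8, 0.2, 108.2]
ft_force: [0.9, 0.5, -0.5]
finger_gap: 85.0
grip_force: 0.0
```

servo_tool(
  plan=[
    [[-0.007, 0.045, 0, -0.8, 0.085], [-0.007, 0.045, 0, -0.8, 0.085], [-0.007, 0.045, 0, -0.8, 0.085], [-0.007, 0.045, 0, -0.8, 0.085], [-0.007, 0.045, 0, -0.8, 0.085], [-0.007, 0.045, 0, 0, 0.085], [-0.007, 0.045, 0, 0, 0.085], [-0.007, 0.045, 0, 0, 0.085], [-0.006, 0.045, 0, 0, 0.085], [-0.005, 0.038, 0, 0, 0.085]],
  ],
)

```text
time: 18.8
tool_pos: [488.6, 301.6, 224.1]
tcp_rot: [180.0, -0.0, 104.4]
ft_force: [0.7, -0.4, 0.3]
finger_gap: 85.1
grip_force: 0.0
```

servo_tool(
  plan=[
    [[0, 0, 0, 0, 0.085], [0, 0, 0, 0, 0.085], [0, 0, 0, 0, 0.085]],
  ],
)

```text
time: 19.1
tool_pos: [489.4, 298.5, 223.7]
tcp_rot: [-180.0, 0.0, 104.3]
ft_force: [-0.3, 0.4, -0.6]
finger_gap: 85.2
grip_force: 0.0
```

servo_tool(
  plan=[
    [[0, 0.001, -0.03, 0, 0.085], [0, 0, -0.03, 0, 0.085], [0, 0, -0.025, 0, 0.085], [0, 0, -0.017, 0, 0.085], [0, 0, 0, 0, 0.02], [0, 0, 0, 0, 0.02], [0, 0, 0, 0, 0.02], [0, 0, 0, 0, 0.02], [0, 0, 0, 0, 0.02], [0, 0, 0, 0, 0.02]],
  ],
  force=40,
)

```text
time: 20.1
tool_pos: [488.8, 300.1, 122.9]
tcp_rot: [-179.9, 0.0, 104.3]
ft_force: [-6.1, -2.6, 4.0]
finger_gap: 31.0
grip_force: 38.7
```

servo_tool(
  plan=[
    [[0, 0, 0.02, 0, 0.02], [0, 0, 0.04, 0, 0.02], [0, 0, 0.045, 0, 0.02], [0.007, -0.042, 0, 0.7, 0.02], [0.007, -0.042, 0, 0.7, 0.02], [0.007, -0.042, 0, 0.7, 0.02], [0.007, -0.042, 0, 0.7, 0.02], [0.007, -0.042, 0, 0.7, 0.02], [0.007, -0.042, 0, 0.7, 0.02], [0.007, -0.042, 0, 0.7, 0.02]],
  ],
)

```text
time: 21.1
tool_pos: [538.8, 4.5, 228.3]
tcp_rot: [179.9, 0.1, 109.3]
ft_force: [0.9, -0.4, -0.4]
finger_gap: 31.4
grip_force: 39.2
```

servo_tool(
  plan=[
    [[0.007, -0.043, 0, 0.5, 0.02], [0.007, -0.043, 0, 0, 0.02], [0.007, -0.043, 0, 0, 0.02], [0.007, -0.042, 0, 0, 0.02], [0.008, -0.042, 0, 0, 0.02], [0.008, -0.042, 0, 0, 0.02], [0.008, -0.042, 0, 0, 0.02], [0, 0, 0, 0, 0.02], [0, 0, 0, 0, 0.02], [0, 0, 0, 0, 0.02]],
  ],
)

```text
time: 22.1
tool_pos: [590.5, -290.1, 227.4]
tcp_rot: [180.0, -0.0, 109.8]
ft_force: [-0.4, 0.4, 0.8]
finger_gap: 31.2
grip_force: 39.3
```

servo_tool(
  plan=[
    [[0, 0, -0.03, 0, 0.02], [0, 0, -0.03, 0, 0.02], [0, 0, -0.025, 0, 0.02], [0, 0, -0.01, 0, 0.02], [0, 0, 0, 0, 0.02], [0, 0, 0, 0, 0.02]],
  ],
)

```text
time: 22.7
tool_pos: [591.1, -290.5, 133.5]
tcp_rot: [179.9, 0.1, 109.8]
ft_force: [0.5, -0.6, 0.1]
finger_gap: 31.4
grip_force: 39.3
```

servo_tool(
  plan=[
    [[0, -0.001, -0.008, 0, 0.02], [0, 0, -0.005, 0, 0.02], [0, 0, -0.003, 0, 0.02], [0, 0, -0.002, 0, 0.02], [0, 0, 0, 0, 0.02], [0, 0, 0, 0, 0.02]],
  ],
)

```text
time: 23.3
tool_pos: [590.4, -291.8, 114.0]
tcp_rot: [180.0, 0.0, 109.7]
ft_force: [-0.0, 0.6, -0.8]
finger_gap: 31.3
grip_force: 39.4
```

servo_tool(
  plan=[
    [[0, 0, -0.001, 0, 0.02], [0, 0, 0, 0, 0.02], [0, 0, 0, 0, 0.02]],
  ],
)

```text
time: 23.6
tool_pos: [590.6, -292.0, 113.5]
tcp_rot: [180.0, 0.0, 109.7]
ft_force: [-1.9, -0.0, 5.9]
finger_gap: 31.0
grip_force: 39.7
```

Contact. I release, rise and pull away.

servo_tool(
  plan=[
    [[0, 0, 0, 0, 0.085], [0, 0, 0, 0, 0.085], [0, 0, 0, 0, 0.085], [0, 0, 0, 0, 0.085], [0, 0, 0, 0, 0.085], [0, 0, 0.03, 0, 0.085], [0, 0, 0.04, 0, 0.085], [0, 0, 0.05, 0, 0.085], [0, -0.02, 0.05, 0, 0.085], [-0.02, -0.04, 0.02, 0, 0.085]],
  ],
)

```text
time: 24.6
tool_pos: [573.5, -349.1, 306.2]
tcp_rot: [179.6, 0.4, 110.0]
ft_force: [0.1, -1.1, 1.2]
finger_gap: 85.0
grip_force: 0.0
```

servo_tool(
  plan=[
    [[-0.02, -0.04, 0, 0, 0.085], [-0.02, -0.04, 0, 0, 0.085], [-0.02, -0.04, 0, 0, 0.085], [-0.02, -0.04, 0, 0, 0.085], [0, 0, 0, 0, 0.085], [0, 0, 0, 0, 0.085], [0, 0, 0, 0, 0.085]],
  ],
)

```text
time: 25.3
tool_pos: [490.9, -509.5, 299.2]
tcp_rot: [180.0, -0.0, 109.8]
ft_force: [0.1, -0.3, 0.1]
finger_gap: 84.9
grip_force: 0.0
```

```bash
python3 - <<'E'
from bench import optics
import pickle;from loc import *
p,_=pickle.load(open("pose.pkl","rb"))
C={n:optics.snapshot(n) for n in("top","side")}
out=[]
for n,(a,c,w,h) in dict(top=(265,110,160,165),side=(180,130,200,205)).items():
    out.append(cv2.convertScaleAbs(cv2.resize(C[n]["frame"][c:c+h,a:a+w],(400,int(400*h/w)),interpolation=cv2.INTER_CUBIC),alpha=1.5))
H=max(o.shape[0] for o in out);cv2.imwrite("pics/end.png",np.hstack([cv2.copyMakeBorder(o,0,H-o.shape[0],0,0,0) for o in out]))
for i,y in dict(y=-93,r=-31,b=31,g=93).items():
    M={}
    for n in C:
        u,v=proj(C[n],place(p,[[0,y,76]]))[0].astype(int);w=np.zeros((384,512),bool);w[v-25:v+25,u-25:u+25]=1
        M[n]=(mask(C[n]["frame"],i)&w).astype(np.float32)
    def c2(v):
        e=0
        for n in C:
            im=np.zeros((384*K,512*K),np.float32);hull(im,C[n],place(p,cyl(v[0],y+v[1],68,84)),1)
            e+=np.abs(cv2.resize(im,(512,384),interpolation=cv2.INTER_AREA)-M[n]).sum()
        return e
    b=minimize(c2,[0,0],method="Nelder-Mead",options=dict(initial_simplex=[[0,0],[4,0],[0,4]]));print(i,b.x.round(1),b.fun,[int(m.sum()) for m in M.values()])
E
```

```text
y [ 2.3 -2. ] 374.25 [198, 0]
r [ 3.4 -4.1] 333.5 [209, 0]
b [ 1.9 -3.2] 317.4375 [199, 0]
g [ 2.5 -2.8] 297.4375 [195, 0]
```

View pics/end.png

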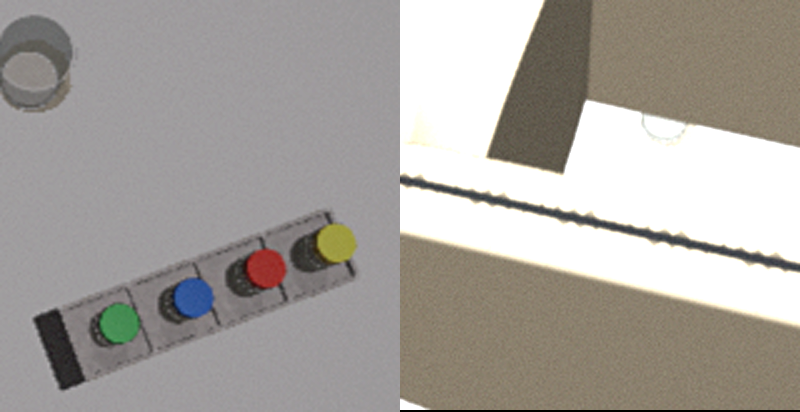

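The top view shows green, blue, red and yellow upright in bays 1 to 4 from the black end, at (119,323), (193,297), (266,269) and (337,243) in the crop. Each is within about 5 mm of its bay centre. The beaker is still in place, and the arm blocks the side view.

```bash
python3 -c "
from bench import r
print(r.hand_in())"
```

```text
the job is handed in; nothing more can be done
None
```

The job is handed in: from the tray's black end the vials stand green, blue, red, yellow, each within about 5 mm of its bay centre in the last top view, with the beaker untouched; no verdict was returned.

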